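Slide the bearing pan on to the hotplate's probe

TASK

Slide the pan with the bearing across the hotplate to the ring that has the sprung probe behind it, without ever lifting or tipping the pan. Finish with the whole pan inside that ring, its handle pointing straight out over the front edge, and its wall gently pushing the probe in by about half of its travel (never ramming it to its stop); then let go. Leave the tools around it alone.

Things in the scene. Friction and masses are not known exactly. Their poses are not given: they have to be found in the camera images.
- pan: Steel saucepan, outside diameter 140 mm, 75 mm high, walls 4 mm, about 0.7 kg, with a loose bearing in it. Origin: centre of its underside; z up. Its straight black bar handle points along its -x: 20 mm wide, 14 mm thick, from 67 to 195 mm from the pan's axis, middle line 57 mm above the underside. Mass and friction vary; sliding takes 4 to 8 N, more if pressed down.
- bearing: Loose steel bearing ring, outside diameter 72 mm, 19 mm thick, lying flat in the pan (inside diameter 132 mm). Origin: centre of its underside.
- hotplate: Fixed bench hotplate, 340 mm (x) by 500 mm (y), flat steel top 60 mm above the bench. Origin: centre of its underside; its -x side is the front edge, with the knobs. Two flat drawn rings, radius 95 mm, centred at x -20, y +120 and -120 mm. The pan starts in the ring without the probe, handle roughly to the front.
- probe_holder: Fixed aluminium block, 50 x 50 x 60 mm, on the hotplate behind one ring, carrying the sprung probe; x parallel to the hotplate's x. Origin: centre of its underside, 135 mm behind the ring's centre. The block behind the other ring is alike but empty: no probe sticks out of it.
- target_ring (a point): Centre of the ring that has the probe behind it, on the hotplate's top; 135 mm from the holder's origin along the holder's -x.
- grease_tin: Bystander: tin, 76 mm across, 110 mm high, on the bench to the right of the hotplate. Origin: centre of its underside.
- driver: Bystander: cordless driver standing on its battery, about 180 mm long, 200 mm high, on the bench to the left of the hotplate. Origin: centre of its underside.
- wrench: Bystander: 200 mm wrench lying on the bench to the right of the hotplate. Origin: centre of its underside.
- probe_mouth (a point): Where the sprung probe comes out of its holder's front face: a level plunger 35 mm above the hotplate's top, pointing along the holder's -x, flat round head 26 mm across. Its face, not pressed, stands out 33 to 57 mm from here: adjusted by hand, not given, to be felt or seen. Travel 16 mm, spring 450 N/m, no preload (3.6 N half in). The pan's friction can hold it half in.
There are look-alikes about, which are no part of the job. Several things have the shape of the bearing; the one meant has the colours described above.

How it is judged (in metres and radians):
At the end, for the whole second after the job is handed in: The pan stands inside the ring with the probe (centre within 25 mm of the ring's centre), at rest, the bearing still in it, its handle square to the hotplate's front edge within 0.21 rad (12 degrees), its wall pressing on the probe with 1.6 to 5.6 N, which is 3.5 to 12.5 mm of its 16 mm of travel (horizontal distance between pan and target_ring below 0.025 m and angle between the x axis of pan and the x axis of hotplate, either way round below 0.21 rad and horizontal distance between bearing and pan below 0.04 m and linear speed of pan below 0.01 m/s and contact force between pan and probe_holder between 1.6 and 5.6 N); the robot touches nothing.
It fails at once if the pan is lifted more than 5 mm off the hotplate (height (world z) of pan above 0.065 m).
It fails at once if the pan is tipped by more than 0.1 rad (angle between pan's own z axis and vertical above 0.1 rad).
It fails at once if the pan rams the probe to its stop or presses it with more than 9 N (contact force between pan and probe_holder above 9 N).
It fails at once if a bystander is moved by more than 15 mm (distance of any of grease_tin, driver, wrench from where it was at the start of the episode above 0.015 m).
It also fails if it takes over 58 s, if anything falls off the work surface, if the arm or the gripper's body presses on something with over 40 N, if the wrist force passes 120 N, or if a joint passes its speed limit or range.

ROBOT

A 6-joint arm with a two-finger parallel gripper is mounted at the origin on the work surface. World frame = base frame: x ahead of the robot, y to its left, z up, the work surface at z = 0. Lengths are in m, angles in degrees, forces in N, time in s.
With the tool pointing down it reaches from about 0.4 to 0.825 m from the base axis. Payload 7 kg.
Tool frame: the origin (TCP) lies between the finger pads; the fingertips stand 19 mm ahead of it and the grasp point (between the pads) is the TCP (r.tip_extent is the distance from the TCP to the fingertips, in m); z points along the fingers, y is the direction in which the jaws open and shut (so a half turn about z gives the same grasp; the last joint's range is limited). The gripper opens to 88 mm and grips with 3 to 60 N. Pads are 19 mm wide; open, the fingers measure 130 mm over their backs; the gripper's body (78 mm by 193 mm) begins 47 mm behind the grasp point.
Start: joints at [87.153, 20.546, 0.682, 0, -70.136, -16.507], TCP at [0.224, 0.637, 0.246] pointing down, gripper open.
Joint ranges: [-176.03, 176.03], [-82.01, 121.73], [-58.28, 71.71], [-173.87, 95.51], [-174.79, -0.11], [-173.66, 173.66]. Speed limits (degrees/s): [136.94, 136.94, 172.46, 180, 180, 180].

INTERFACE

Orientations are given as [roll, pitch, yaw] about the fixed x, y, z axes, in that order (R = Rz(yaw) Ry(pitch) Rx(roll)).
In Python, from plant import r, capture, workorder, spotter gives the robot as it stands.
- The arm moves only by the tool step_arm, never from a script. Its argument "motion" is a list of rows, each a list of 5 numbers: the finger opening in m, from 0 to 0.0876, then the shift along the tool's x, y, z in m, then the turn about the tool's z in rad. In form: [[grip, dx, dy, dz, roll], ...]. A call has 1 to 5 rows; each row is the pose to reach, as a shift and turn from the pose commanded when the call began, along the tool's axes at that moment; what a row does not reach only later rows make up. A row lasts 1/8 s, in which the tool goes at most 62.5 mm and 10.7 degrees, less where a joint would pass 70% of its speed; a pose out of reach is approached as far as the arm can. A call with a gripper value outside its range is refused whole. The fingers move at their own pace and stop on an object; "newtons" is the grip in N (left out, the last holds). Time passes only in rows, so rows that repeat a pose let the fingers close. It gives the time, the measured TCP pose, the force and the opening at its end, in the units of the state.
- r.get_state(): the state, without advancing time (a new reading comes with each control period).
- capture(name): name is "scene" or "top" or "wrist"; returns a dict with "image" (420x560x3 uint8, red, green, blue), "z_map" (420x560 float32, m along the optical axis (not along the pixel's ray), 0 where there is no reading), "fx", "fy", "cx", "cy" (pixels), "D" ([k1, k2, p1, p2, k3] as OpenCV has them; the pictures are not rectified), "pose" (4x4, takes a point from camera to world coordinates). Camera axes: x right, y down, z forward; pixel columns grow to the right and rows downward; lengths in m; the calibration is good to about 2 mm. A picture is of the moment at which its call begins.
- workorder.close_job(): hands the job in, once; it reports no verdict.
Trained networks look in the newest picture that a camera, given by its name, has taken for a name from the list of things; names that differ only in an ending like _2 or _b are one class to them, and where a whole thing is asked for, a point or a joint stands for the part that bears it (a point fixed in the world has none). Each returns a list of dicts, best first, with "p" (0 to 1); they miss things now and then, are a little off and sometimes report something else, mostly with a low value. They report only what shows in the picture. A call takes as long as a camera call. They do not tell look-alikes from the thing itself.
- spotter.regions_of(camera, label): "mask" (420x560 bool, what is visible of it).
- spotter.tip_of(camera, label): "location" ([x, y, z] in m, in world coordinates, good to about 4 mm: a listed point, or the origin of a listed thing).
The state is a dict: "time_s": time; "joints": joint angles; "qd": joint speeds; "joint_torque": joint torques, N m; "tcp_pos": TCP position; "eef_rot": TCP orientation; "contact_force": force on the tool from outside, world axes, zero at the start; "moment": the same for the moment, N m; "gripper_width": finger opening in m.
Only numpy, scipy, OpenCV 4.12 (cv2) and the standard library are available. Lean on these libraries where they do the work, as an engineer would, in place of code of your own. Each camera call takes 0.05 s, during which the arm holds its last target.

## Working session

There is one attempt and no reset: what is moved stays moved. The work goes in short steps, Python scripts to look and compute and a tool call to move; the robot and the scene stay as the last step left them, time stands still between calls to the robot, and variables do not carry over. Pictures are saved under pics/ and viewed, and the job is handed in when it is done.

Besides the shell and the picture viewer there is one more tool, called as name(argument=value, ...), one argument or row to a line, values as JSON. step_arm: Moves the arm, as the interface text tells. Its arguments: {"type":"object","properties":{"motion":{"type":"array","items":{"type":"array","items":{"type":"number"}}},"newtons":{"type":"number"}},"required":["motion"]}

```bash
ls; mkdir -p pics; cat > h.py <<'E'
import numpy as np, cv2
from plant import r, capture, workorder, spotter
def world(c,u,v,z=None):
    K=np.array([[c['fx'],0,c['cx']],[0,c['fy'],c['cy']],[0,0,1]])
    p=cv2.undistortPoints(np.array([[[u,v]]],float),K,np.array(c['D'],float))[0,0]
    T=np.array(c['pose'])
    if z is None:
        d=c['z_map'][int(round(v)),int(round(u))]
        return T[:3,:3]@np.array([p[0]*d,p[1]*d,d])+T[:3,3]
    ray=T[:3,:3]@np.array([p[0],p[1],1]); 
    return T[:3,3]+ray*(z-T[2,3])/ray[2]
def cloud(c):
    K=np.array([[c['fx'],0,c['cx']],[0,c['fy'],c['cy']],[0,0,1]])
    h,w=c['z_map'].shape
    g=np.stack(np.meshgrid(np.arange(w),np.arange(h)),-1).reshape(-1,1,2).astype(float)
    p=cv2.undistortPoints(g,K,np.array(c['D'],float)).reshape(h,w,2)
    d=c['z_map'];T=np.array(c['pose'])
    P=np.stack([p[...,0]*d,p[...,1]*d,d],-1)@T[:3,:3].T+T[:3,3]
    P[d==0]=np.nan
    return P
def save(c,n): cv2.imwrite('pics/'+n+'.png',c['image'][...,::-1])
E
python3 - <<'E'
from h import *
print(r.get_state())
for n in('scene','top'):
    c=capture(n);save(c,n+'0');np.save
    print(n,np.array(c['pose']).round(3).tolist(),c['fx'])
    for l in('pan','bearing','hotplate','probe_holder','target_ring','probe_mouth','grease_tin','driver','wrench'):
        print(l,[(np.round(o['location'],3).tolist(),round(o['p'],2)) for o in spotter.tip_of(n,l)][:4])
E
```

```text
pics
{'time_s': 0.0, 'joints': array([ 8.71541892e+01,  2.05905963e+01,  6.33596114e-01, -1.96530070e-02,
       -7.01335006e+01, -1.65082533e+01]), 'qd': array([ 0.00801617, -0.03135058,  0.00922971, -0.02980852, -0.05272352,
        0.05676636]), 'joint_torque': array([-4.89119520e-04, -5.82713056e+01,  2.93052810e+01,  6.99779972e+00,
        6.86680040e-03, -1.43165621e-04]), 'tcp_pos': array([0.22355766, 0.63643192, 0.24463223]), 'eef_rot': array([ 1.79907980e+02, -8.00504390e-03, -1.93607509e+01]), 'contact_force': array([ 0.1217549 , -0.51622256, -0.22958669]), 'moment': array([0.03487204, 0.06328307, 0.04703877]), 'gripper_width': 0.08743688140402373}
scene [[-0.632, 0.64, -0.437, 1.052], [0.775, 0.532, -0.341, 0.373], [0.014, -0.554, -0.832, 1.029], [0.0, 0.0, 0.0, 1.0]] 385.4292874927303
pan [([0.599, -0.125, 0.059], 0.8)]
bearing [([0.76, -0.347, -0.003], 0.68), ([0.589, -0.133, 0.065], 0.63), ([0.354, -0.046, -0.0], 0.54), ([0.425, -0.412, -0.003], 0.53)]
hotplate [([0.636, -0.01, 0.003], 0.61)]
probe_holder [([0.767, 0.095, 0.062], 0.95)]
target_ring []
probe_mouth [([0.745, 0.097, 0.098], 0.71)]
grease_tin [([0.593, -0.381, -0.001], 0.75)]
driver [([0.534, 0.412, 0.005], 0.6)]
wrench [([0.423, -0.415, 0.001], 0.72)]
top [[-0.021, -0.994, 0.109, 0.448], [-1.0, 0.022, 0.005, -0.009], [-0.007, -0.109, -0.994, 1.128], [0.0, 0.0, 0.0, 1.0]] 453.3249982363621
pan [([0.601, -0.127, 0.063], 0.9)]
bearing [([0.58, -0.131, 0.066], 0.97), ([0.76, -0.346, -0.004], 0.94), ([0.374, -0.226, 0.002], 0.74), ([0.351, -0.048, -0.002], 0.62)]
hotplate [([0.638, -0.011, 0.002], 0.89)]
probe_holder [([0.741, 0.1, 0.095], 0.61), ([0.768, 0.092, 0.059], 0.55)]
target_ring []
probe_mouth [([0.743, 0.098, 0.092], 0.61)]
grease_tin [([0.588, -0.388, -0.002], 0.64)]
driver [([0.531, 0.408, -0.001], 0.97)]
wrench [([0.423, -0.418, -0.0], 0.59)]
```

View pics/scene0.png

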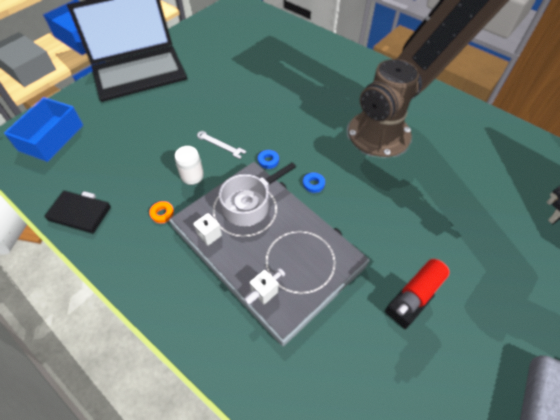

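View pics/top0.png

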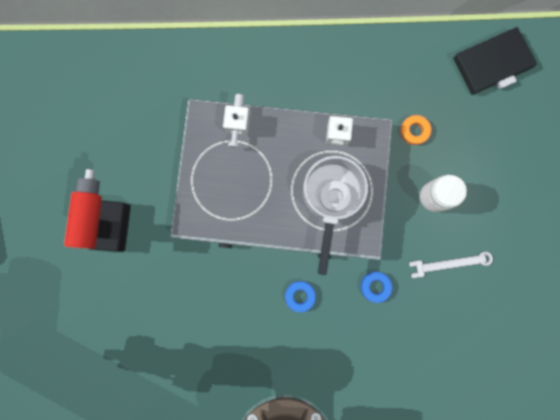

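The scene image shows the pan at (245,200) with the steel bearing inside it. The probe is at (278,275), behind the far-left ring at (300,262). The top image shows the pan at (333,188), the target ring at (231,180) and the probe at (234,138). The bearing look-alikes in the top image are blue rings at (300,297) and (377,287) and an orange ring at (416,129). The steel one is in the pan, at (340,193).

Next I'll measure these precisely.

```bash
cat > ortho.py <<'E'
from h import *
def ortho(c,z,x0,x1,y0,y1,s=0.001):
    # image up = +x, left = +y
    xs=np.arange(x1,x0,-s); ys=np.arange(y1,y0,-s)
    X,Y=np.meshgrid(xs,ys,indexing='ij')
    T=np.array(c['pose']);Ti=np.linalg.inv(T)
    rv,_=cv2.Rodrigues(Ti[:3,:3])
    K=np.array([[c['fx'],0,c['cx']],[0,c['fy'],c['cy']],[0,0,1]])
    P=np.stack([X,Y,np.full_like(X,z)],-1).reshape(-1,3)
    uv,_=cv2.projectPoints(P,rv,Ti[:3,3],K,np.array(c['D'],float))
    m=uv.reshape(X.shape+(2,)).astype(np.float32)
    return cv2.remap(c['image'],m[...,0],m[...,1],cv2.INTER_CUBIC)
E
python3 - <<'E'
from ortho import *
c=capture('top')
np.savez('top.npz',**c)
for z,n in((0.06,'o60'),(0.095,'o95'),(0.135,'o135')):
    o=ortho(c,z,0.40,0.85,-0.28,0.28)
    cv2.imwrite(f'pics/{n}.png',o[...,::-1])
P=cloud(c)
# handle points and walls by height
z=P[...,2]
m=(z>0.110)&(z<0.15)&(P[...,0]<0.60)&(P[...,0]>0.38)&(abs(P[...,1]+0.12)<0.12)
q=P[m];print(len(q))
h=q[q[:,0]<0.525]; print('handle',len(h),h.mean(0),h.min(0),h.max(0))
v=np.linalg.svd(h[:,:2]-h[:,:2].mean(0))[2][0];print(v,np.degrees(np.arctan2(v[1],v[0])))
m=(z>0.125)&(z<0.15)&(P[...,0]>0.5)&(P[...,0]<0.72)&(P[...,1]<-0.03)&(P[...,1]>-0.22)
q=P[m];print('rim',len(q),q.min(0),q.max(0),(q.min(0)+q.max(0))/2)
# hotplate corners
m=((abs(z-0.06)<0.008)&(P[...,0]>0.4)&(P[...,0]<0.9)&(abs(P[...,1])<0.35)).astype(np.uint8)
q=P[m>0][:,:2].astype(np.float32); R=cv2.minAreaRect(q);print(R); print(cv2.boxPoints(R)); print('ztop',np.median(P[m>0][:,2]))
E
```

```text
818
handle 504 [ 0.46649945 -0.099762    0.12292745] [ 0.40970123 -0.12505261  0.11451026] [ 0.52400174 -0.08066735  0.13034601]
[-0.9834421   0.18122264] 169.5590167155996
rim 525 [ 0.50154058 -0.1960733   0.12500284] [ 0.6706464  -0.05617481  0.13919439] [ 0.58609349 -0.12612405  0.13209862]
((0.6338499188423157, -0.05611830949783325), (0.59547358751297, 0.33865559101104736), 82.82667541503906)
[[ 0.42866868 -0.33038053]
 [ 0.76467353 -0.3726689 ]
 [ 0.83903116  0.21814391]
 [ 0.5030263   0.26043227]]
ztop 0.05962599852039141
```

View pics/o60.png

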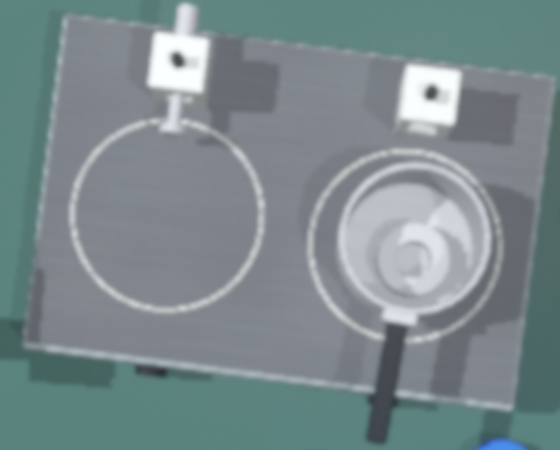

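View pics/o95.png

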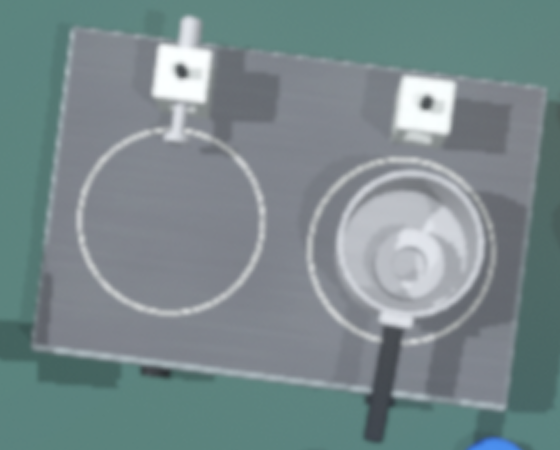

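View pics/o135.png

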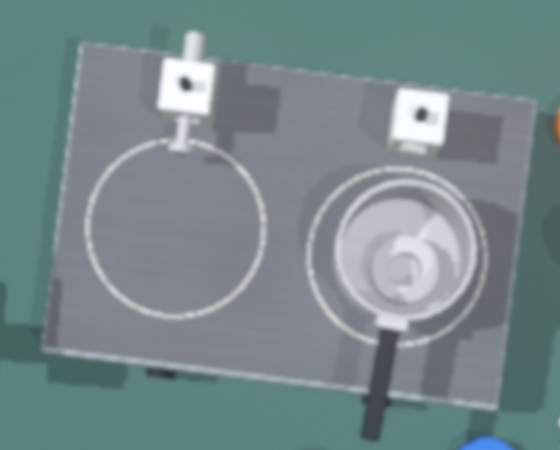

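step_arm(
  motion=[
    [0.08, 0.04, 0.045, -0.03, 0],
    [0.08, 0.08, 0.095, -0.03, 0],
    [0.08, 0.12, 0.145, -0.03, 0],
    [0.08, 0.16, 0.195, -0.03, 0],
    [0.08, 0.2, 0.243, -0.03, 0],
  ],
)

```text
time_s: 1.68
tcp_pos: [0.3291, 0.3477, 0.2759]
eef_rot: [-179.9, -0.0, -19.3]
contact_force: [1.0, -0.2, 0.3]
gripper_width: 0.0801
```

step_arm(
  motion=[
    [0.07, 0.04, 0.048, 0, 0],
    [0.07, 0.08, 0.096, 0, 0],
    [0.07, 0.12, 0.145, 0, 0],
    [0.07, 0.16, 0.193, 0, -0.08],
    [0.07, 0.2, 0.242, 0, -0.16],
  ],
)

```text
time_s: 2.3
tcp_pos: [0.4371, 0.0545, 0.2762]
eef_rot: [-179.9, -0.1, -10.0]
contact_force: [0.9, 1.7, -0.7]
gripper_width: 0.0701
```

```bash
python3 - <<'E'
from h import *
s=r.get_state();print(s['tcp_pos'],s['eef_rot'],s['joints'])
c=capture('wrist');save(c,'w1');np.savez('w1.npz',**c);print(np.array(c['pose']).round(3).tolist(),c['fx'])
E
```

```text
[0.43714542 0.05447705 0.27620011] [-1.79938561e+02 -7.69699020e-02 -1.00049385e+01] [ 3.29202778e+01 -3.59174055e+00 -2.43091407e+01  7.95077073e-03
 -6.91843970e+01  4.70720060e+01]
[[-0.173, -0.951, -0.255, 0.506], [-0.985, 0.167, 0.045, 0.043], [-0.001, 0.259, -0.966, 0.416], [0.0, 0.0, 0.0, 1.0]] 336.14600291564693
```

View pics/w1.png

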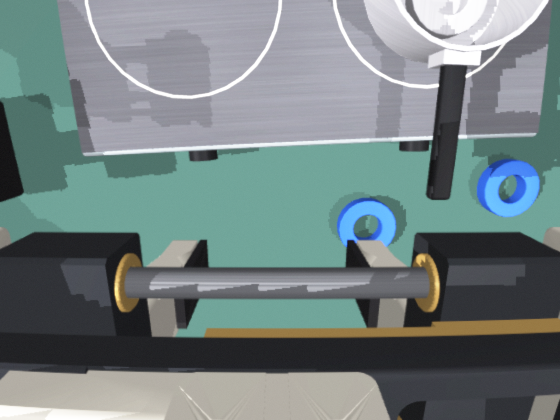

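The wrist view shows the target ring at upper left (185,40), the pan and handle at (450,120), and blue look-alikes at (366,225) and (508,188). I'll look at the probe close up before grasping.

step_arm(
  motion=[
    [0.07, 0.05, -0.025, 0.015, 0],
    [0.07, 0.1, -0.05, 0.03, 0],
    [0.07, 0.15, -0.075, 0.045, 0],
    [0.07, 0.168, -0.084, 0.05, 0],
    [0.07, 0.168, -0.084, 0.05, 0],
  ],
)

```text
time_s: 2.98
tcp_pos: [0.6177, 0.1095, 0.2238]
eef_rot: [179.9, 0.1, -10.2]
contact_force: [-0.3, -0.9, -0.3]
gripper_width: 0.07
```

```bash
python3 - <<'E'
from ortho import *
s=r.get_state();print(s['tcp_pos'],s['eef_rot'],s['contact_force'])
c=capture('wrist');save(c,'w2');np.savez('w2.npz',**c);print(np.array(c['pose']).round(3).tolist())
for z in(0.06,0.095,0.108): cv2.imwrite(f'pics/w2_{int(z*1000)}.png',ortho(c,z,0.58,0.80,-0.0,0.22,0.0004)[...,::-1])
print(spotter.tip_of('wrist','probe_mouth'),spotter.tip_of('wrist','probe_holder'))
E
```

```text
[0.6176606  0.10946348 0.22375805] [ 1.79906935e+02  1.20895308e-01 -1.02183302e+01] [-0.33876387 -0.8692233  -0.26540775]
[[-0.177, -0.95, -0.258, 0.687], [-0.984, 0.171, 0.044, 0.098], [0.002, 0.262, -0.965, 0.364], [0.0, 0.0, 0.0, 1.0]]
[{'location': [0.7423, 0.0952, 0.0966], 'p': 0.57}] [{'location': [0.77, 0.0956, 0.0581], 'p': 0.67}]
```

View pics/w2.png

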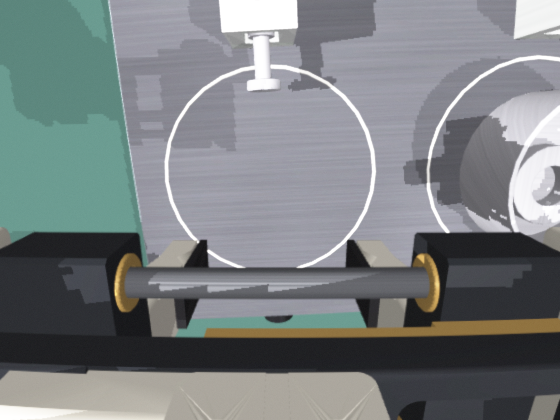

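View pics/w2_95.png

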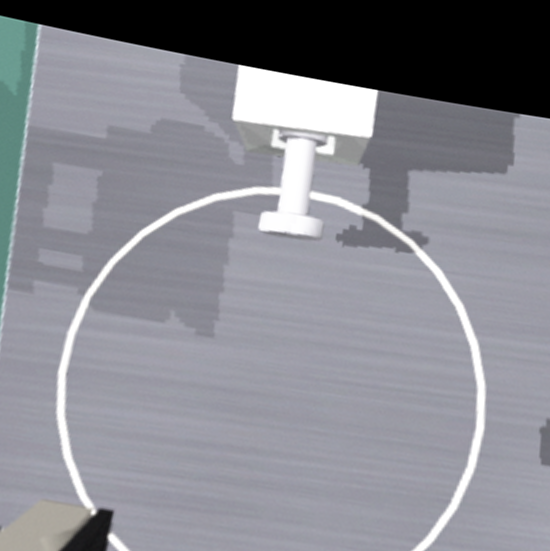

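View pics/w2_60.png

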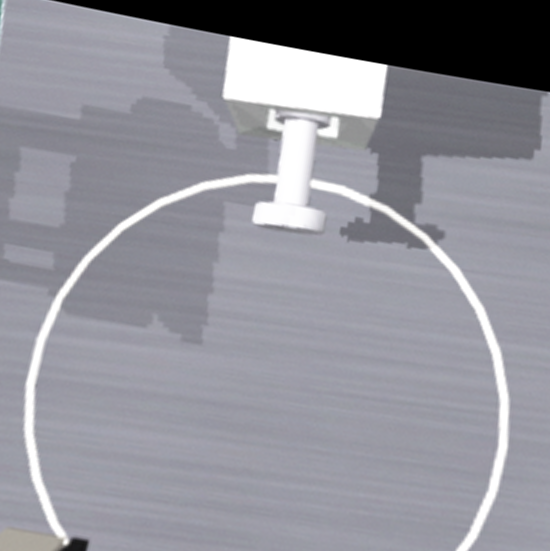

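```bash
python3 - <<'E'
from ortho import *
c=dict(np.load('w2.npz'))
T=np.array([.634,.1134]);a=np.radians(-7.35);X=np.array([np.cos(a),np.sin(a)]);Y=np.array([-X[1],X[0]])
# refine ring: bright pixels on plane z=.06
o=ortho(c,.06,.53,.74,.0,.23,.0005);g=cv2.cvtColor(o,cv2.COLOR_RGB2GRAY)
rr,cc=np.nonzero(g>205)
w=np.stack([.74-rr*.0005,.23-cc*.0005],1)
for i in range(8):
    d=np.linalg.norm(w-T,axis=1);q=w[abs(d-.095)<.006-.0004*i]
    A=np.c_[2*q,np.ones(len(q))];s=np.linalg.lstsq(A,(q**2).sum(1),rcond=None)[0];T=s[:2]
print('ring',T,np.sqrt(s[2]+T@T),len(q))
P=cloud(c).reshape(-1,3);P=P[~np.isnan(P[:,0])]
L=np.c_[(P[:,:2]-T)@X,(P[:,:2]-T)@Y,P[:,2]]
m=(abs(L[:,1])<.016)&(L[:,0]>.05)&(L[:,0]<.115)&(L[:,2]>.075)
q=L[m];q=q[np.argsort(q[:,0])]
h=q[q[:,0]<.085];print(len(h));print(h[:60:2].round(4).tolist());print('head y',h[:,1].min(),h[:,1].max())
b=L[(L[:,2]>.112)&(L[:,2]<.125)&(L[:,0]>.09)&(L[:,0]<.2)&(abs(L[:,1])<.05)];print('block',b.min(0),b.max(0))
# head zoomed crop raw
im=cv2.resize(c['image'][20:110,210:320],None,fx=6,fy=6,interpolation=cv2.INTER_CUBIC);cv2.imwrite('pics/w2z.png',im[...,::-1])
# projected model outlines for protrusion candidates
E
```

```text
ring [0.63380389 0.11354329] 0.09502188188105622 7324
518
[[0.0723, -0.005, 0.1023], [0.0723, -0.0007, 0.1046], [0.0723, -0.0028, 0.1028], [0.0723, -0.0014, 0.1038], [0.0723, -0.001, 0.0932], [0.0723, 0.0001, 0.1048], [0.0723, -0.0018, 0.0925], [0.0724, 0.007, 0.0993], [0.0724, 0.0022, 0.106], [0.0724, 0.0015, 0.1055], [0.0724, -0.011, 0.0962], [0.0724, 0.0012, 0.0944], [0.0724, -0.0087, 0.0977], [0.0724, -0.0064, 0.0884], [0.0724, -0.0003, 0.0929], [0.0724, 0.0092, 0.1004], [0.0724, 0.0027, 0.0951], [0.0724, 0.0049, 0.0967], [0.0724, 0.003, 0.1057], [0.0724, 0.0037, 0.106], [0.0724, -0.0042, 0.1001], [0.0725, 0.0051, 0.1068], [0.0725, 0.0035, 0.0947], [0.0725, 0.0108, 0.0996], [0.0726, -0.008, 0.1055], [0.0726, -0.0037, 0.1084], [0.0727, 0.0074, 0.1058], [0.0727, -0.003, 0.108], [0.0727, -0.0073, 0.1048], [0.0727, -0.011, 0.1015]]
head y -0.012869896869700567 0.01249634725375398
block [ 0.10957178 -0.02536011  0.11204057] [0.12985744 0.02520003 0.12314092]
```

View pics/w2z.png

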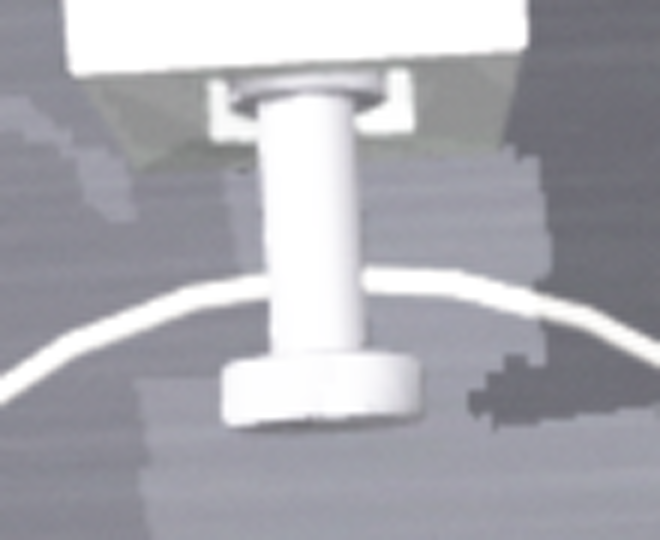

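The depth map puts the probe's unpressed face 72.5 mm from the ring centre (0.6338, 0.1135), and the head is 26 mm wide as described. The pan should therefore touch at +2.5 mm, and half travel is at +10.5 mm. Next I'll look at the pan.

step_arm(
  motion=[
    [0.06, -0.01, 0.055, -0.02, 0],
    [0.06, -0.02, 0.11, -0.04, 0],
    [0.06, -0.035, 0.165, -0.056, 0],
    [0.06, -0.049, 0.222, -0.056, 0],
    [0.06, -0.049, 0.222, -0.056, 0],
  ],
)

```text
time_s: 3.75
tcp_pos: [0.5271, -0.1032, 0.2835]
eef_rot: [-179.9, -0.2, -10.4]
contact_force: [0.6, 1.3, 0.0]
gripper_width: 0.06
```

```bash
cat > panfit.py <<'E'
from ortho import *
from scipy.optimize import least_squares
T0=np.array([.6338,.1135]);a=np.radians(-7.35);X=np.array([np.cos(a),np.sin(a)]);Y=np.array([-X[1],X[0]])
def panfit(c,c0,verbose=True):
    P=cloud(c).reshape(-1,3);P=P[~np.isnan(P[:,0])]
    m=(P[:,2]>.128)&(P[:,2]<.142);q=P[m];d=np.linalg.norm(q[:,:2]-c0,axis=1);q=q[(d<.085)&(d>.05)]
    f=lambda p:np.clip(np.abs(np.linalg.norm(q[:,:2]-p,axis=1)-.068)-.002,0,None)
    s=least_squares(f,c0,loss='soft_l1',f_scale=.001)
    p=s.x
    m=(P[:,2]>.118)&(P[:,2]<.130);h=P[m];d=h[:,:2]-p;rr=np.linalg.norm(d,axis=1)
    h=h[(rr>.085)&(rr<.2)&(d[:,0]<-.03)]
    yaw=np.nan
    if len(h)>20:
        v=np.linalg.svd(h[:,:2]-h[:,:2].mean(0),full_matrices=False)[2][0]; v*=np.sign(v[0]); yaw=np.degrees(np.arctan2(v[1],v[0]))
        v2=p-h[:,:2].mean(0);yaw2=np.degrees(np.arctan2(v2[1],v2[0]))
        print('handle n',len(h),'mean',h.mean(0).round(4),'yaw pca',round(yaw,2),'yaw to centre',round(yaw2,2))
    print('rim n',len(q),'z',np.median(q[:,2]).round(4),'centre',p.round(4),'resid',np.abs(s.fun).mean().round(5),'rel ring',((p-T0)@X).round(4),((p-T0)@Y).round(4))
    return p
E
python3 - <<'E'
from panfit import *
s=r.get_state();print(s['time_s'],s['tcp_pos'],s['eef_rot'],s['contact_force'])
c=capture('wrist');save(c,'w3');np.savez('w3.npz',**c)
panfit(c,np.array([.60,-.126]))
c=dict(np.load('top.npz'));panfit(c,np.array([.60,-.126]))
E
```

```text
3.75 [ 0.52709003 -0.10316496  0.28347927] [-1.79942721e+02 -1.63646269e-01 -1.03846878e+01] [0.56594025 1.26781618 0.0221779 ]
handle n 1465 mean [ 0.4755 -0.1026  0.1245] yaw pca -10.62 yaw to centre -10.53
rim n 3843 z 0.1352 centre [ 0.5983 -0.1254] resid 0.00053 rel ring -0.0046 -0.2415
handle n 451 mean [ 0.4618 -0.0989  0.123 ] yaw pca -9.69 yaw to centre -10.97
rim n 460 z 0.1336 centre [ 0.5995 -0.1255] resid 0.00054 rel ring -0.0035 -0.2415
```

View pics/w3.png

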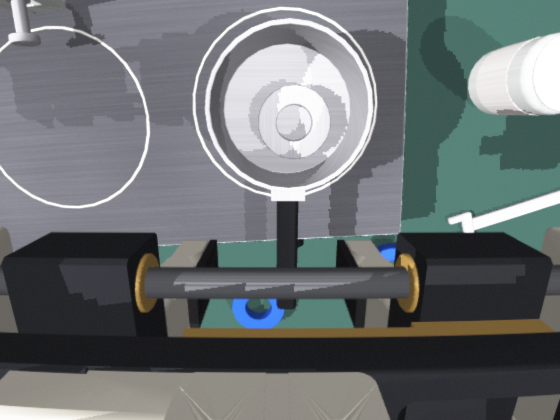

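The wrist view shows the pan centred near (285,100) with the steel bearing at (294,122) inside it. The handle runs straight down between the open fingers at (287,250). The pan is 241.5 mm from the target ring and its yaw is -10.5°. Now I'll descend onto the handle.

step_arm(
  motion=[
    [0.06, -0.031, 0.009, 0.04, 0],
    [0.06, -0.031, 0.009, 0.08, 0],
    [0.06, -0.031, 0.009, 0.12, 0],
    [0.06, -0.031, 0.009, 0.15, 0],
    [0.06, -0.031, 0.009, 0.166, 0],
  ],
)

```text
time_s: 4.42
tcp_pos: [0.4968, -0.1029, 0.1143]
eef_rot: [180.0, 0.1, -10.1]
contact_force: [-0.5, 0.8, 0.3]
gripper_width: 0.0598
```

```bash
python3 - <<'E'
from h import *
s=r.get_state();print(s['time_s'],s['tcp_pos'],s['eef_rot'],s['contact_force'])
c=capture('wrist');save(c,'w4')
E
```

```text
4.425 [ 0.49679038 -0.10288109  0.11433582] [ 1.79986107e+02  7.07278157e-02 -1.01153437e+01] [-0.49504093  0.84215472  0.33494556]
```

View pics/w4.png

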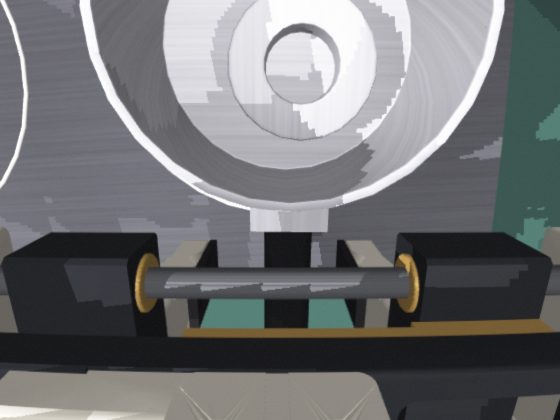

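The handle sits at (288,270) between fingers centred near column 278, so it is about 4 mm to the right. I'll centre on it and close gently.

step_arm(
  motion=[
    [0.05, 0, 0.004, 0, 0],
    [0.03, 0, 0.004, 0, 0],
    [0.015, 0, 0.004, 0, 0],
    [0.015, 0, 0.004, 0, 0],
    [0.015, 0, 0.004, 0, 0],
  ],
  newtons=10,
)

```text
time_s: 5.1
tcp_pos: [0.4968, -0.1078, 0.1159]
eef_rot: [-180.0, -0.0, -10.2]
contact_force: [-1.7, 0.2, 2.2]
gripper_width: 0.02
```

step_arm(
  motion=[
    [0.012, 0, 0, 0, 0],
    [0.012, 0, 0, 0, 0],
    [0.012, 0, 0, 0, 0],
  ],
  newtons=45,
)

```text
time_s: 5.48
tcp_pos: [0.4968, -0.1078, 0.1159]
eef_rot: [-180.0, -0.0, -10.2]
contact_force: [-1.5, 1.6, 5.0]
gripper_width: 0.0197
```

step_arm(
  motion=[
    [0.012, -0.002, -0.003, 0, 0],
    [0.012, -0.004, -0.01, 0, 0],
    [0.012, -0.006, -0.02, 0, 0],
    [0.012, -0.007, -0.032, 0, 0],
    [0.012, -0.008, -0.044, 0, 0],
  ],
)

```text
time_s: 6.1
tcp_pos: [0.4964, -0.0638, 0.1159]
eef_rot: [179.9, 0.0, -10.2]
contact_force: [-0.2, -7.8, 5.2]
gripper_width: 0.0202
```

```bash
python3 - <<'E'
from panfit import *
s=r.get_state();print(s['time_s'],s['tcp_pos'],s['eef_rot'],s['contact_force'],s['moment'],s['gripper_width'])
c=capture('wrist');save(c,'w5');panfit(c,s['tcp_pos'][:2]+np.array([.102,-.018]))
E
```

```text
6.1 [ 0.49639244 -0.06382063  0.11587677] [ 1.79915623e+02  7.84139800e-03 -1.02373729e+01] [-0.17791219 -7.78922033  5.17972215] [-2.62802855  0.08062409 -0.46222263] 0.020203212882545486
handle n 2989 mean [ 0.4969 -0.063   0.1243] yaw pca -10.97 yaw to centre -11.05
rim n 12691 z 0.1348 centre [ 0.5981 -0.0828] resid 0.00084 rel ring -0.0103 -0.1992
```

View pics/w5.png

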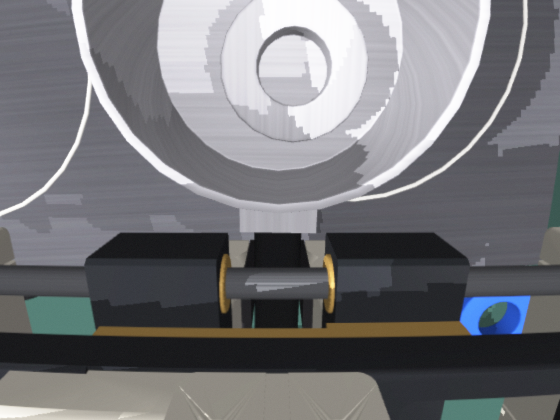

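The pan follows the grip: it slid about 43 mm with the bearing still inside, at about 8 N. I'll continue and square the yaw on the way.

step_arm(
  motion=[
    [0.012, -0.001, -0.013, 0, -0.012],
    [0.012, -0.002, -0.026, 0, -0.024],
    [0.012, -0.003, -0.04, 0, -0.036],
    [0.012, -0.004, -0.054, 0, -0.048],
    [0.012, -0.004, -0.068, 0, -0.06],
  ],
)

```text
time_s: 6.78
tcp_pos: [0.5042, 0.0036, 0.1158]
eef_rot: [179.9, 0.0, -6.8]
contact_force: [-1.3, -8.4, 7.1]
gripper_width: 0.0199
```

step_arm(
  motion=[
    [0.012, -0.001, -0.013, 0, 0],
    [0.012, -0.002, -0.026, 0, 0],
    [0.012, -0.003, -0.04, 0, 0],
    [0.012, -0.003, -0.054, 0, 0],
    [0.012, -0.003, -0.066, 0, 0],
  ],
)

```text
time_s: 7.4
tcp_pos: [0.5089, 0.0694, 0.1158]
eef_rot: [179.9, 0.1, -6.8]
contact_force: [-0.8, -8.8, 6.6]
gripper_width: 0.0193
```

```bash
python3 - <<'E'
from panfit import *
s=r.get_state();print(s['time_s'],s['tcp_pos'],s['eef_rot'],s['contact_force'],s['moment'],s['gripper_width'])
c=capture('wrist');save(c,'w6');panfit(c,s['tcp_pos'][:2]+np.array([.102,-.018]))
c=capture('top');save(c,'t6');panfit(c,s['tcp_pos'][:2]+np.array([.102,-.018]))
E
```

```text
7.4 [0.50893851 0.06935973 0.11577741] [ 1.79871519e+02  5.61934719e-02 -6.79409536e+00] [-0.7948838  -8.77161901  6.57248613] [-3.11217175  0.11585762 -0.48695812] 0.019315579210253075
handle n 2977 mean [0.5094 0.0702 0.1242] yaw pca -7.49 yaw to centre -7.65
rim n 12758 z 0.1348 centre [0.6117 0.0565] resid 0.00084 rel ring -0.0146 -0.0594
handle n 201 mean [0.446  0.0794 0.1229] yaw pca -9.29 yaw to centre -6.8
rim n 256 z 0.1343 centre [0.614  0.0594] resid 5e-05 rel ring -0.0127 -0.0562
```

View pics/w6.png

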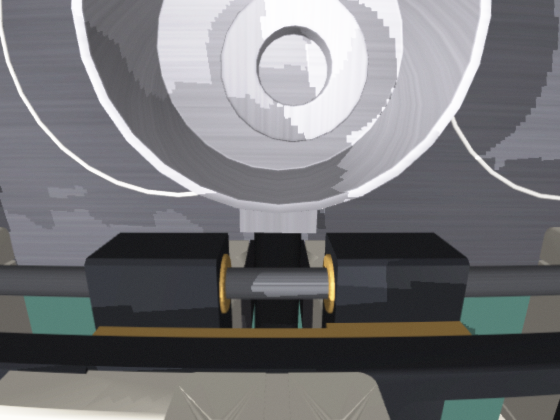

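View pics/t6.png

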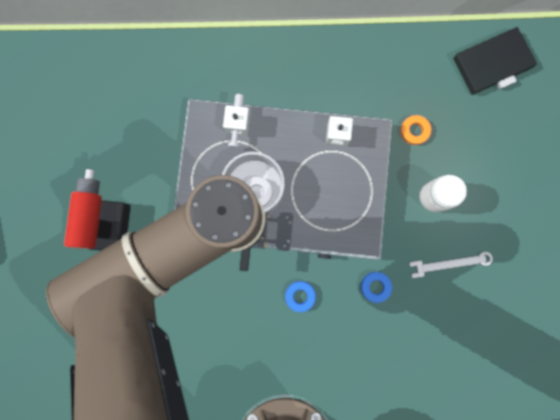

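In the top view the pan is at (252,185), clear of the probe at (236,140). In the wrist view the bearing lies centred in the pan. Next is the last stretch sideways.

step_arm(
  motion=[
    [0.012, 0, -0.012, 0, 0],
    [0.012, 0, -0.025, 0, 0],
    [0.012, 0, -0.038, 0, 0],
    [0.012, 0, -0.05, 0, 0],
    [0.012, 0, -0.06, 0, 0],
  ],
)

```text
time_s: 8.12
tcp_pos: [0.516, 0.1286, 0.1157]
eef_rot: [179.8, 0.1, -6.8]
contact_force: [-0.0, -9.0, 8.3]
gripper_width: 0.0198
```

```bash
python3 - <<'E'
from panfit import *
s=r.get_state();print(s['time_s'],s['tcp_pos'],s['eef_rot'],s['contact_force'],s['moment'],s['gripper_width'])
c=capture('wrist');save(c,'w7');panfit(c,s['tcp_pos'][:2]+np.array([.102,-.014]))
c=capture('scene');save(c,'s7');panfit(c,s['tcp_pos'][:2]+np.array([.102,-.014]))
im=cv2.resize(c['image'][180:340,190:400],None,fx=3.5,fy=3.5,interpolation=cv2.INTER_CUBIC);cv2.imwrite('pics/s7z.png',im[...,::-1])
E
```

```text
8.125 [0.51595946 0.12860634 0.11574772] [ 1.79842738e+02  6.62082242e-02 -6.79738463e+00] [-2.09288688e-03 -8.99763420e+00  8.28631603e+00] [-3.20005551  0.09114856 -0.50159076] 0.019833913018417665
handle n 2989 mean [0.5164 0.1295 0.1242] yaw pca -7.29 yaw to centre -7.67
rim n 12834 z 0.1349 centre [0.6187 0.1157] resid 0.00083 rel ring -0.0153 0.0002
handle n 31 mean [0.5273 0.1192 0.1235] yaw pca 63.1 yaw to centre -0.77
rim n 366 z 0.1344 centre [0.6216 0.1179] resid 0.00059 rel ring -0.0127 0.0028
```

View pics/s7z.png

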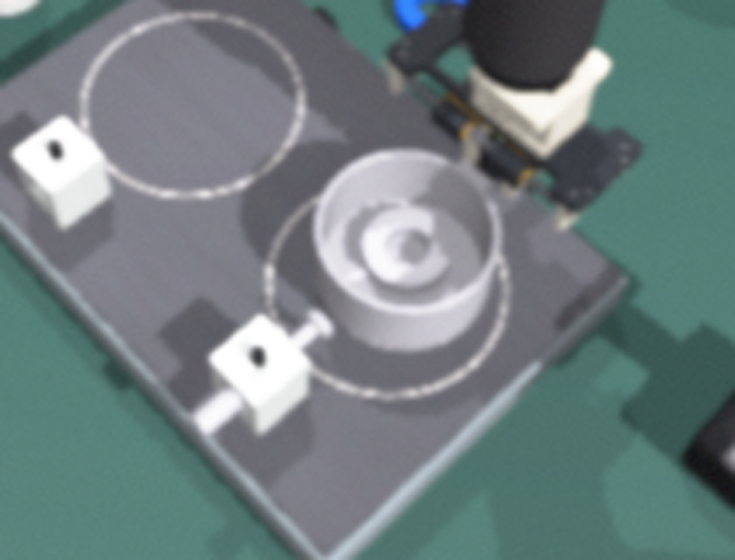

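The scene crop shows the pan in the target ring with a gap between its wall and the probe head at (320,325), and the bearing is inside. The scene and wrist fits agree with the arm kinematics to about 2 mm. Now I'll push slowly towards the probe, feeling for contact.

step_arm(
  motion=[
    [0.012, 0.003, 0, 0, 0],
    [0.012, 0.006, 0, 0, 0],
    [0.012, 0.008, 0, 0, 0],
    [0.012, 0.01, 0, 0, 0],
    [0.012, 0.012, 0, 0, 0],
  ],
)

```text
time_s: 8.85
tcp_pos: [0.5261, 0.1282, 0.1159]
eef_rot: [179.9, 0.2, -6.8]
contact_force: [-13.5, 1.5, 15.6]
gripper_width: 0.0198
```

step_arm(
  motion=[
    [0.012, 0.001, 0, 0, 0],
    [0.012, 0.002, 0, 0, 0],
  ],
)

```text
time_s: 9.1
tcp_pos: [0.5281, 0.1279, 0.1159]
eef_rot: [179.9, 0.2, -6.8]
contact_force: [-14.2, 1.7, 15.7]
gripper_width: 0.0194
```

step_arm(
  motion=[
    [0.012, 0.001, 0, 0, 0],
    [0.012, 0.002, 0, 0, 0],
  ],
)

```text
time_s: 9.35
tcp_pos: [0.5301, 0.1277, 0.1159]
eef_rot: [179.9, 0.2, -6.8]
contact_force: [-12.9, 1.4, 15.8]
gripper_width: 0.0196
```

step_arm(
  motion=[
    [0.012, 0.001, 0, 0, 0],
    [0.012, 0.002, 0, 0, 0],
  ],
)

```text
time_s: 9.6
tcp_pos: [0.5321, 0.1275, 0.1159]
eef_rot: [179.9, 0.2, -6.8]
contact_force: [-13.7, 1.5, 15.5]
gripper_width: 0.0198
```

```bash
python3 - <<'E'
from panfit import *
s=r.get_state();print(s['time_s'],s['tcp_pos'],s['eef_rot'],s['contact_force'],s['moment'],s['gripper_width'])
print('kin X',(s['tcp_pos'][:2]-T0)@X+.1034)
c=capture('wrist');save(c,'w8');panfit(c,s['tcp_pos'][:2]+np.array([.102,-.014]))
c=capture('scene');save(c,'s8');panfit(c,s['tcp_pos'][:2]+np.array([.102,-.014]))
im=cv2.resize(c['image'][180:340,190:400],None,fx=3.5,fy=3.5,interpolation=cv2.INTER_CUBIC);cv2.imwrite('pics/s8z.png',im[...,::-1])
E
```

```text
9.6 [0.5320502  0.12747286 0.1159042 ] [179.92368569   0.20475265  -6.75462598] [-13.70028185   1.4962486   15.50947244] [0.57527583 4.6274763  0.00477725] 0.01981998397094353
kin X 0.0006987074210845351
handle n 2966 mean [0.5323 0.1283 0.1243] yaw pca -6.77 yaw to centre -6.84
rim n 12703 z 0.1348 centre [0.6349 0.116 ] resid 0.00084 rel ring 0.0008 0.0027
handle n 26 mean [0.5426 0.1148 0.1239] yaw pca 70.72 yaw to centre 0.95
rim n 352 z 0.1342 centre [0.6369 0.1163] resid 0.00063 rel ring 0.0027 0.0032
```

View pics/s8z.png

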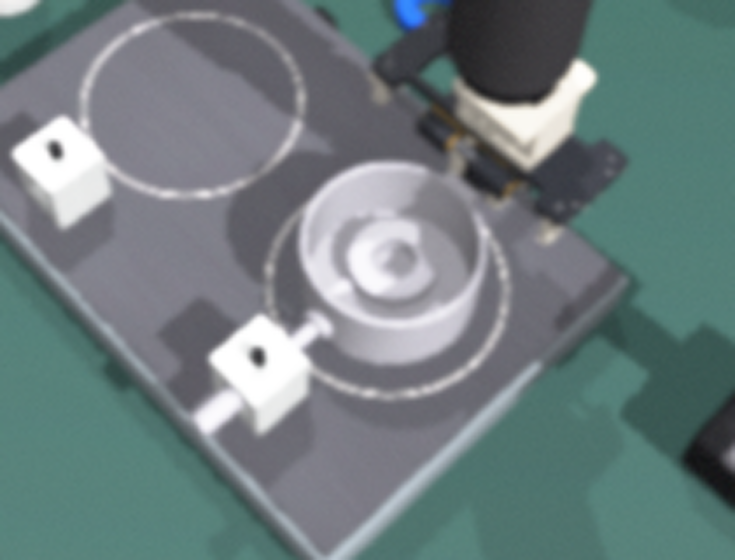

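step_arm(
  motion=[
    [0.012, 0.001, 0, 0, 0],
    [0.012, 0.002, 0, 0, 0],
  ],
)

```text
time_s: 9.95
tcp_pos: [0.534, 0.1272, 0.1159]
eef_rot: [179.9, 0.2, -6.8]
contact_force: [-12.1, 1.3, 15.2]
gripper_width: 0.0197
```

step_arm(
  motion=[
    [0.012, 0.001, 0, 0, 0],
    [0.012, 0.002, 0, 0, 0],
  ],
)

```text
time_s: 10.2
tcp_pos: [0.5359, 0.127, 0.1159]
eef_rot: [179.9, 0.2, -6.8]
contact_force: [-15.0, 2.2, 16.7]
gripper_width: 0.0198
```

step_arm(
  motion=[
    [0.012, 0.001, 0, 0, 0],
    [0.012, 0.002, 0, 0, 0],
  ],
)

```text
time_s: 10.45
tcp_pos: [0.5376, 0.1268, 0.1159]
eef_rot: [179.9, 0.2, -6.8]
contact_force: [-15.5, 1.7, 17.1]
gripper_width: 0.0198
```

```bash
python3 - <<'E'
from panfit import *
s=r.get_state();print(s['time_s'],s['tcp_pos'],s['eef_rot'],s['contact_force'],s['moment'],s['gripper_width'])
print('kin X',(s['tcp_pos'][:2]-T0)@X+.1034)
c=capture('wrist');save(c,'w9');panfit(c,s['tcp_pos'][:2]+np.array([.102,-.014]))
c=capture('scene');save(c,'s9');panfit(c,s['tcp_pos'][:2]+np.array([.102,-.014]))
im=cv2.resize(c['image'][230:320,230:340],None,fx=7,fy=6.5,interpolation=cv2.INTER_CUBIC);cv2.imwrite('pics/s9z.png',im[...,::-1])
E
```

```text
10.45 [0.53762696 0.1267531  0.11589576] [179.91322861   0.24108479  -6.7564357 ] [-15.49799354   1.65037534  17.12607123] [8.07511075e-01 5.39796217e+00 5.17651491e-03] 0.019775218660103958
kin X 0.006321727617127168
handle n 2965 mean [0.5378 0.1276 0.1243] yaw pca -6.92 yaw to centre -6.8
rim n 12718 z 0.1348 centre [0.6405 0.1153] resid 0.00083 rel ring 0.0064 0.0027
handle n 24 mean [0.5481 0.1149 0.1245] yaw pca 60.0 yaw to centre 0.56
rim n 370 z 0.1343 centre [0.6422 0.1158] resid 0.00062 rel ring 0.008 0.0034
```

View pics/s9z.png

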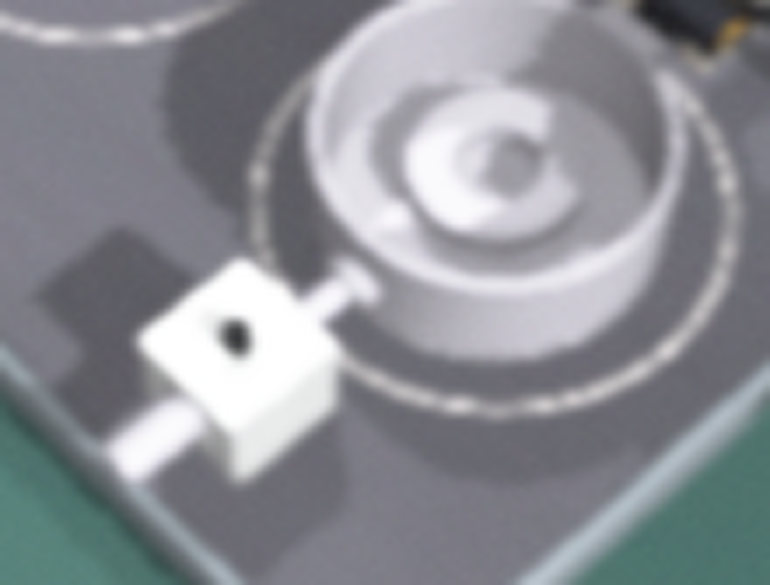

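Force rises about 2 N over roughly 4 mm past the predicted contact, which fits the seen probe length. I'll take another 3.5 mm in small steps.

step_arm(
  motion=[
    [0.012, 0.001, 0, 0, 0],
    [0.012, 0.002, 0, 0, 0],
  ],
)

```text
time_s: 10.8
tcp_pos: [0.5393, 0.1265, 0.1159]
eef_rot: [179.9, 0.3, -6.8]
contact_force: [-16.3, 2.9, 18.3]
gripper_width: 0.0193
```

step_arm(
  motion=[
    [0.012, 0.001, 0, 0, 0],
    [0.012, 0.0018, 0, 0, 0],
    [0.012, 0.0018, 0, 0, 0],
  ],
)

```text
time_s: 11.18
tcp_pos: [0.5409, 0.1262, 0.1159]
eef_rot: [179.9, 0.3, -6.8]
contact_force: [-17.5, 2.2, 18.5]
gripper_width: 0.0197
```

```bash
python3 - <<'E'
from panfit import *
s=r.get_state();print(s['time_s'],s['tcp_pos'],s['eef_rot'],s['contact_force'],s['moment'],s['gripper_width'])
print('kin X',(s['tcp_pos'][:2]-T0)@X+.1034)
c=capture('wrist');panfit(c,s['tcp_pos'][:2]+np.array([.102,-.014]))
E
```

```text
11.175 [0.54094331 0.12623024 0.11590197] [179.89760489   0.28186302  -6.75693102] [-17.54504957   2.16039245  18.48146023] [0.88215965 5.90385839 0.02784198] 0.01972490761964377
kin X 0.00967771223275636
handle n 2966 mean [0.5412 0.1271 0.1243] yaw pca -6.5 yaw to centre -6.82
rim n 12771 z 0.1348 centre [0.6438 0.1149] resid 0.00083 rel ring 0.0098 0.0026
```

Compression is about 7.2 mm of 16. I'll unload the arm's elastic push before letting go.

step_arm(
  motion=[
    [0.012, -0.0008, 0, 0, 0],
    [0.012, -0.0008, 0, 0, 0],
  ],
)

```text
time_s: 11.48
tcp_pos: [0.5409, 0.1263, 0.1159]
eef_rot: [179.9, 0.2, -6.7]
contact_force: [-12.4, 0.9, 16.3]
gripper_width: 0.0197
```

step_arm(
  motion=[
    [0.012, -0.0006, 0, 0, 0],
    [0.012, -0.0006, 0, 0, 0],
  ],
)

```text
time_s: 11.72
tcp_pos: [0.5409, 0.1263, 0.1159]
eef_rot: [179.9, 0.2, -6.7]
contact_force: [-10.2, -1.5, 13.6]
gripper_width: 0.02
```

step_arm(
  motion=[
    [0.012, -0.0006, 0, 0, 0],
    [0.012, -0.001, 0, 0, 0],
  ],
)

```text
time_s: 11.98
tcp_pos: [0.5408, 0.1263, 0.1159]
eef_rot: [179.9, 0.1, -6.7]
contact_force: [-3.4, -3.2, 8.6]
gripper_width: 0.0199
```

step_arm(
  motion=[
    [0.012, 0, 0, -0.0004, 0],
    [0.012, 0, 0, -0.0004, 0],
  ],
)

```text
time_s: 12.22
tcp_pos: [0.5409, 0.1264, 0.1159]
eef_rot: [179.9, 0.1, -6.8]
contact_force: [-3.4, -2.4, 6.8]
gripper_width: 0.0195
```

step_arm(
  motion=[
    [0.012, 0, 0, -0.0006, 0],
    [0.012, 0, 0, -0.0006, 0],
  ],
  newtons=15,
)

```text
time_s: 12.48
tcp_pos: [0.5409, 0.1266, 0.1159]
eef_rot: [179.9, 0.1, -6.8]
contact_force: [-3.5, -2.0, 0.8]
gripper_width: 0.02
```

step_arm(
  motion=[
    [0.021, 0, 0, 0, 0],
    [0.024, 0, 0, 0, 0],
    [0.03, 0, 0, 0, 0],
    [0.04, 0, 0, 0, 0],
    [0.05, 0, 0, 0, 0],
  ],
)

```text
time_s: 13.1
tcp_pos: [0.5419, 0.1272, 0.1167]
eef_rot: [-180.0, -0.0, -6.7]
contact_force: [-0.2, 0.6, -0.2]
gripper_width: 0.0443
```

```bash
python3 - <<'E'
from panfit import *
s=r.get_state();print(s['time_s'],s['tcp_pos'],s['eef_rot'],s['contact_force'],s['gripper_width'])
c=capture('wrist');save(c,'w10');panfit(c,s['tcp_pos'][:2]+np.array([.102,-.014]))
c=capture('scene');panfit(c,s['tcp_pos'][:2]+np.array([.102,-.014]))
E
```

```text
13.1 [0.54192183 0.12721382 0.1166642 ] [-1.79983594e+02 -2.01248434e-02 -6.74473187e+00] [-0.1556102   0.62093144 -0.17310518] 0.044335263886259524
handle n 3329 mean [0.5427 0.1274 0.1242] yaw pca 83.34 yaw to centre -7.02
rim n 12616 z 0.1348 centre [0.6437 0.115 ] resid 0.00083 rel ring 0.0097 0.0027
handle n 51 mean [0.5488 0.1184 0.1243] yaw pca 87.58 yaw to centre -1.79
rim n 371 z 0.1344 centre [0.6454 0.1154] resid 0.0007 rel ring 0.0113 0.0034
```

View pics/w10.png

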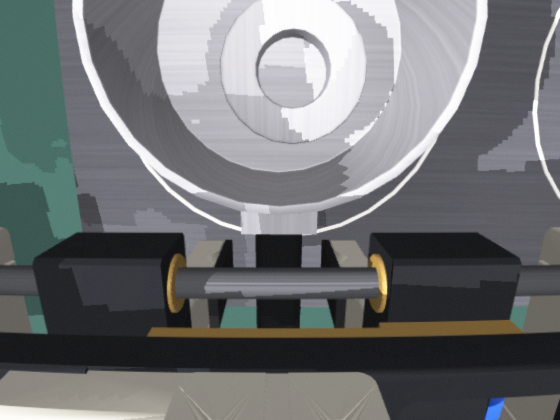

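The pan stayed put and the fingers are clear of the handle on both sides (gaps near columns 245 and 315). I'll rise straight up and look from above.

step_arm(
  motion=[
    [0.05, 0, 0, -0.02, 0],
    [0.05, 0, 0, -0.06, 0],
    [0.05, 0, 0, -0.11, 0],
    [0.05, 0.03, 0, -0.14, 0],
    [0.05, 0.06, 0, -0.14, 0],
  ],
)

```text
time_s: 13.82
tcp_pos: [0.6034, 0.1205, 0.2605]
eef_rot: [-179.8, -0.3, -6.7]
contact_force: [-0.7, 0.1, 0.0]
gripper_width: 0.0499
```

step_arm(
  motion=[
    [0.05, 0.01, 0, 0, 0],
    [0.05, 0.01, 0, 0, 0],
  ],
)

```text
time_s: 14.08
tcp_pos: [0.611, 0.1186, 0.2555]
eef_rot: [180.0, 0.1, -6.8]
contact_force: [-0.1, 0.6, -0.4]
gripper_width: 0.0498
```

```bash
python3 - <<'E'
from panfit import *
s=r.get_state();print(s['time_s'],s['tcp_pos'],s['eef_rot'],s['contact_force'],s['gripper_width'])
c=capture('wrist');save(c,'w11');p=panfit(c,np.array([.6437,.115]))
P=cloud(c).reshape(-1,3);P=P[~np.isnan(P[:,0])]
L=np.c_[(P[:,:2]-T0)@X,(P[:,:2]-T0)@Y,P[:,2]]
q=L[(abs(L[:,1])<.016)&(L[:,0]>.07)&(L[:,0]<.107)&(L[:,2]>.085)&(L[:,2]<.112)]
hd=q[abs(q[:,1])>.009]
print('head',len(hd),np.percentile(hd[:,0],[1,5,50,95,99]).round(4), hd[:,2].max())
b=L[(L[:,2]>.112)&(L[:,2]<.125)&(L[:,0]>.09)&(L[:,0]<.2)&(abs(L[:,1])<.05)];print('block',b.min(0),b.max(0))
im=cv2.resize(c['image'][0:200,150:420],None,fx=2.9,fy=2.9,interpolation=cv2.INTER_CUBIC);cv2.imwrite('pics/w11z.png',im[...,::-1])
for l in ('bearing','grease_tin','driver','wrench'):
    capture('top') if l=='bearing' else 0
    print(l,[(np.round(o['location'],3).tolist(),round(o['p'],2)) for o in spotter.tip_of('top',l)][:3])
E
```

```text
14.075 [0.61100435 0.11855153 0.25553667] [ 1.79952846e+02  9.07942197e-02 -6.79004614e+00] [-0.12750917  0.5593118  -0.44430998] 0.0497897063853998
handle n 825 mean [0.5172 0.1304 0.1244] yaw pca -7.13 yaw to centre -7.0
rim n 4225 z 0.1352 centre [0.6436 0.1148] resid 0.00052 rel ring 0.0096 0.0026
head 98 [0.0726 0.0729 0.0744 0.0858 0.0865] 0.11199039935884664
block [ 0.10953744 -0.02493734  0.11205563] [0.13034506 0.02416803 0.12498005]
bearing [([0.378, -0.226, -0.0], 0.92), ([0.354, -0.049, 0.001], 0.74), ([0.757, -0.348, -0.004], 0.59)]
grease_tin [([0.627, 0.107, 0.064], 0.68), ([0.59, -0.389, 0.002], 0.6)]
driver [([0.532, 0.408, 0.002], 0.85), ([0.741, 0.099, 0.096], 0.58)]
wrench [([0.42, -0.416, 0.003], 0.9)]
```

View pics/w11z.png

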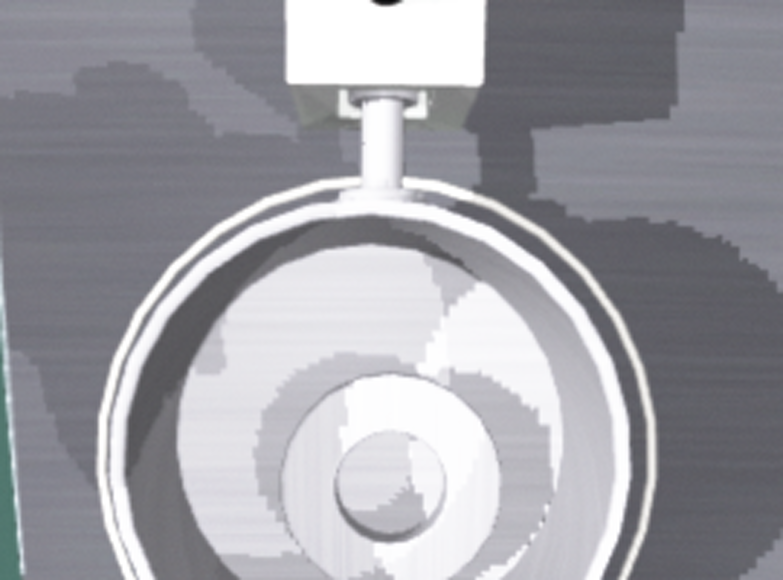

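```bash
python3 - <<'E'
from panfit import *
c=capture('wrist');c2=dict(np.load('w2.npz'))
for n,d in(('before',c2),('now',c)):
    P=cloud(d).reshape(-1,3);P=P[~np.isnan(P[:,0])]
    L=np.c_[(P[:,:2]-T0)@X,(P[:,:2]-T0)@Y,P[:,2]]
    q=L[(abs(L[:,1])<.0115)&(abs(L[:,1])>.006)&(L[:,0]>.07)&(L[:,0]<.100)&(L[:,2]>.09)&(L[:,2]<.109)]
    print(n,len(q),np.histogram(q[:,0],bins=np.arange(.07,.1,.001))[0],'back edge',np.percentile(q[:,0],[97,99]))
    if n=='now':
        b=P[(P[:,2]>.079)&(P[:,2]<.088)&(np.linalg.norm(P[:,:2]-[.6436,.1148],axis=1)<.058)]
        print('bearing',(b.min(0)+b.max(0))/2,b.max(0)-b.min(0),len(b))
print(spotter.tip_of('wrist','bearing'))
E
```

```text
before 179 [ 0  0 27 20 21 17 25 16 26 19  8  0  0  0  0  0  0  0  0  0  0  0  0  0
  0  0  0  0  0] back edge [0.08032553 0.08047403]
now 91 [ 0  0  0  0 33  6  0  0  0  0  0  0  1 12 14 16  9  0  0  0  0  0  0  0
  0  0  0  0  0] back edge [0.08634673 0.0866594 ]
bearing [0.63209782 0.10904564 0.08338943] [0.07151767 0.07135599 0.00874785] 3432
[{'location': [0.6319, 0.1113, 0.0654], 'p': 0.68}]
```

```bash
python3 -c "
from h import *
print(workorder.close_job()); print(r.get_state()['time_s'])"
```

```text
the job is handed in; nothing more can be done
None
the job is handed in; nothing more can be done
```

I gripped the pan by its handle and slid it across to the ring with the probe. There I squared it up, pushed it onto the probe, eased off the arm's push, let go and rose clear. I handed the job in after about 14 s, and no verdict was reported.

My last checks showed:

| Check | Measured | Allowed |
|---|---|---|
| Pan centre from ring centre | about 10 mm | 25 mm |
| Handle yaw against the hotplate | under 1° off | 12° |
| Probe pushed in | 6 to 7 mm, about 3 N | 3.5 to 12.5 mm, 1.6 to 5.6 N |
| Bearing from pan centre | about 13 mm, still in the pan | 40 mm |

- **Pan height:** the rim read the same height at the last look as before I gripped the pan. I did not measure tilt directly.
- **Bystanders:** the tin, driver and wrench were found within about 4 mm of where they started.
- **Gripper:** it was open and about 14 cm above the handle at hand-in.

**Disagreements:**
- The scene camera put the pan about 2 mm further towards the probe than the wrist camera did, which is within calibration.
- The probe head's back edge had moved about 6.2 mm, while the pan's position implied 7.1 mm. Both are inside the window.
- In the last top view the networks also mislabelled the gripper area as a tin and the probe as a driver. I ignored those.
- They missed the real bearing in that view, so I confirmed it with the wrist camera.

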